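Feed a vial carrier down the sloped loading chute to the sprung stop

TASK

Two vial carriers stand on the worktop; take the one with the round base (leave the square one alone) and set it upright on the open, wide upper end of the sloped metal chute. From there push it down the chute, under the guide lips, until it meets the sprung stop plate and a firm push of about 10 N makes the plate give by a few millimetres; do not ram the plate to the end of its travel. Then back off gently, so that the carrier is left upright and resting against the stop plate, and let go of everything, without knocking over or shifting the other things on the worktop.

Things in the scene. Friction and masses are not known exactly. Their poses are not given: they have to be found in the camera images.
- round_carrier: The vial carrier to load, about 0.11 kg: a grey plastic disc 44 mm across and 10 mm thick, on it a collar 30 mm across up to 18 mm above the underside, and fixed in it an upright white dropper vial: body 23 mm across from 18 to 45 mm above the underside (grip or push here), narrower tapering cap up to 63 mm. Origin: centre of the underside; z up along the vial. The round shape makes its yaw meaningless.
- square_carrier: A look-alike that does not fit the chute and must be left where it is: the same collar and vial, but on a square base 52 x 52 x 10 mm. Origin: centre of the underside; z up.
- lane: The fixed aluminium lane of the chute, floor 255 mm long (x -0.112 to 0.138). Origin: on its floor, 52 mm above the worktop; x runs downhill (12 degree slope), y across, z normal to the floor. Side walls 16 mm high, 4 mm thick. Friction (coefficient about 0.6) holds the carrier wherever it is left on the slope.
- load_point (a point): On the lane floor at lane x = -0.072: where to set the carrier down. This upper end is open from above and 63 mm wide inside from lane x = -0.106 (a fence 12 mm high) to -0.05; the walls then taper in to 47 mm inside width at x = -0.022, kept to the lower end.
- lip_start (a point): On the lane floor at lane x = -0.012. From here downhill, lips lie over both edges of the lane: underside 13 mm, top 16.5 mm above the floor, slot between them 36 mm wide. The carrier's disc runs under the lips; its collar and vial stand out through the slot.
- stop_zone (a point): On the lane floor at lane x = 0.060. The stop plate's setting is adjustable and not measured: its uphill face is anywhere within 15 mm uphill or downhill of this point and must be found by feel (or seen). 22 mm behind the face is a clamp block with a black knob, up to 38 mm above the floor.
- stop_pad (a joint): How far the sprung stop plate (steel, 30 mm wide, 2.5 to 20.5 mm above the lane floor) is pressed downhill, m: 0 at rest, 0.010 at the end of its travel. The spring gives 2 N per mm, with some damping (about 0.6 N at 10 mm/s); it returns by itself when no longer pushed and takes the carrier back with it.
- carrier_mid (a point): Point on the axis of the round carrier, 11.5 mm above its underside; 26 mm from the middle of the stop plate when the carrier rests against it.
- timer: Bench timer lying on the worktop, 58 x 68 x 18 mm, bystander. Origin: centre of the underside.
- dropper_bottle: Standing brown bottle with dropper, 33 mm across, 102 mm high, bystander. Origin: centre of the underside.
- vial_10: Single loose dropper vial without a carrier, 23 mm across, 57 mm high, standing on the worktop, bystander. Origin: centre of the underside.

How it is judged:
By the outcome, as a careful person would: the job done as asked, in the order asked, and still so for the second after the job is handed in, with the robot touching nothing.
It also fails if it takes over 58 s, if anything falls off the work surface, if the arm or the gripper's body presses on something with over 40 N, if the wrist force passes 120 N, or if a joint passes its speed limit or range.

ROBOT

A 7-joint arm with a two-finger parallel gripper is mounted at the origin on a cart in front of the work surface, level with it; the furniture and walls round the work are solid. World frame = base frame: x ahead of the robot, y to its left, z up, the work surface at z = 0. Lengths are in m, angles in rad, forces in N, time in s.
With the tool pointing down it reaches from about 0.425 to 0.95 m from the base axis. Payload 4.7 kg.
Tool frame: the origin (TCP) lies midway between the tips of the shut fingers; the grasp point (between the pads) lies 19 mm behind it (env.grip_depth is the distance from the TCP to the grasp point, in m); z points along the fingers, y is the direction in which the jaws open and shut (so a half turn about z gives the same grasp; the last joint's range is limited). The gripper opens to 85 mm and grips with 20 to 120 N. Pads are 22 mm wide; open, the fingers measure 114 mm over their backs; the gripper's body (76 mm by 85 mm) begins 54 mm behind the grasp point. The pads swing forward as they close: fully open they stand 13 mm farther back than shut.
Start: joints at [1.231, 0.469, -0.049, 1.532, 0.024, 1.141, -0.082], TCP at [0.206, -0.643, 0.231] pointing down, gripper open.
Joint ranges: [-2.59, 2.59], [-0.33, 1.99], [-1.39, 1.29], [0.1, 2.45], [-1.04, 4.18], [0.21, 1.99], [-2.66, 2.66]. Speed limits (rad/s): [2.57, 2.57, 3.14, 3.14, 3.14, 3.14, 3.14].

INTERFACE

Orientations are given as a unit quaternion [x, y, z, w].
In Python, from station import env gives the robot as it stands. The module is installed in compiled form; this text tells all that it offers. Calls block until the motion is done:
- env.movep(position, orientation): joint-space move of the TCP to a pose.
- env.servo_line(position, orientation=None, max_speed=0.15, max_force=None): straight line of the TCP; orientation=None keeps the orientation; max_speed is the mean speed in m/s. With max_force (N) it stops when the force on the tool has changed by that much, and returns True; else False.
- env.movej(angles): joint-space move.
- env.set_gripper(opening, f_grip=None): finger opening in m; f_grip is the grip in N (None keeps the last); returns when the fingers have stopped.
- env.hold(seconds).
- env.ik(position, orientation): joint angles nearest the present ones, or None.
- env.camera(name): name is "scene" or "side" or "wrist"; returns a dict with "color" (384x512x3 uint8, red, green, blue), "mtx" (3x3 intrinsics, pixels), "dist" ([k1, k2, p1, p2, k3] as OpenCV has them; the pictures are not rectified), "eye" and "attitude" of the camera in the world; the wrist camera has in their place "tool_from_camera" (4x4, takes a point from camera to tool coordinates, whose origin is the TCP and whose axes are the flange's). Camera axes: x right, y down, z forward; pixel columns grow to the right and rows downward; lengths in m; the calibration is good to about 2 mm. A picture is of the moment at which its call begins: read the wrist's pose just before it. There is no depth.
A pose or a line that the arm cannot do raises env.Unreachable and nothing moves.
- env.job_done(): hands the job in, once; it reports no verdict.
Trained networks look in the newest picture that a camera, given by its name, has taken for a name from the list of things; names that differ only in an ending like _2 or _b are one class to them, and where a whole thing is asked for, a point or a joint stands for the part that bears it (a point fixed in the world has none). Each returns a list of dicts, best first, with "score" (0 to 1); they miss things now and then, are a little off and sometimes report something else, mostly with a low value. They report only what shows in the picture. A call takes as long as a camera call.
- env.look_for(name, camera): "centre" ([x, y, z] in m, in the coordinates of the camera as it stood for that picture, good to about 4 mm: the middle of the surface that is visible of it).
- env.outline_of(name, camera): "mask" (384x512 bool, what is visible of it).
Readings, each from a call of its own:
- env.get_time_s(): time.
- env.get_joint_positions(): joint angles.
- env.get_qd(): joint speeds.
- env.get_tau(): joint torques, N m.
- env.get_position(): TCP position.
- env.get_tool_rot(): TCP orientation.
- env.get_contact_force(): force on the tool from outside, world axes, zero at the start.
- env.get_moment(): the same for the moment, N m.
- env.get_width(): finger opening in m.
Only numpy, scipy, OpenCV 4.12 (cv2) and the standard library are available. Lean on these libraries where they do the work, as an engineer would, in place of code of your own. Each camera call takes 0.05 s, during which the arm holds its last target.

## Working session

There is one attempt and no reset: what is moved stays moved. The work goes in short steps, each a Python script; the robot and the scene stay as the last script left them, time stands still between calls to the robot, and variables do not carry over. Pictures are saved under pics/ and viewed, and the job is handed in when it is done.

```bash
mkdir -p pics; ls
python3 - <<'E'
from station import env
import cv2,numpy as np
for c in ["scene","side","wrist"]:
    r=env.camera(c); cv2.imwrite(f"pics/{c}0.png",r["color"][:,:,::-1])
    print(c,r["mtx"].tolist(),r["dist"],r.get("eye"),r.get("attitude"),r.get("tool_from_camera"))
    if c!="wrist":
        for n in ["round_carrier","square_carrier","lane","stop_pad","timer","dropper_bottle","vial_10"]:
            print(n,[(np.round(d["centre"],4).tolist(),round(d["score"],2)) for d in env.look_for(n,c)])
print(env.get_time_s(),env.get_position(),env.get_tool_rot(),env.grip_depth)
E
```

```text
pics
scene [[379.10361952106604, 0.0, 248.7726097748117], [0.0, 379.10361952106604, 191.6245106345529], [0.0, 0.0, 1.0]] [-0.11107504  0.          0.          0.          0.        ] [0.0659707  0.00221224 0.7111049 ] [-0.41736994  0.84128012 -0.31062639  0.14683784] None
round_carrier [([0.0152, -0.0267, 0.9272], 0.53)]
square_carrier [([0.0919, 0.0346, 0.8851], 0.83), ([0.133, -0.0292, 0.9151], 0.38)]
lane [([-0.0639, 0.0923, 0.7699], 0.64)]
stop_pad []
timer []
dropper_bottle [([-0.0334, -0.1243, 0.9676], 0.82)]
vial_10 [([0.1324, -0.0267, 0.9145], 0.7)]
side [[468.82298251281577, 0.0, 262.1553054295035], [0.0, 468.82298251281577, 191.3459965972991], [0.0, 0.0, 1.0]] [-0.19223614  0.          0.          0.          0.        ] [ 0.4524261  -1.10308523  0.5086553 ] [ 0.86947006 -0.03069773  0.00789945 -0.49296761] None
round_carrier [([0.06, 0.0699, 0.8459], 0.9)]
square_carrier [([-0.0414, 0.0852, 0.8392], 0.79)]
lane [([-0.0372, -0.0618, 0.9826], 0.75)]
stop_pad [([0.0228, -0.0689, 1.0045], 0.54)]
timer [([-0.1748, 0.0672, 0.8644], 0.94), ([0.166, 0.0371, 0.8193], 0.6)]
dropper_bottle [([0.1652, 0.0403, 0.8208], 0.97)]
vial_10 [([-0.0137, 0.1026, 0.7662], 0.6)]
wrist [[297.0843075816196, 0.0, 261.45941138781336], [0.0, 297.0843075816196, 195.23355068254563], [0.0, 0.0, 1.0]] [-0.07685204  0.          0.          0.          0.        ] None None [[-2.47551201e-05 -9.50389888e-01 -3.11061185e-01  8.04735499e-02]
 [ 9.99999733e-01 -2.50659988e-04  6.86262429e-04 -6.53738132e-04]
 [-7.30187465e-04 -3.11061085e-01  9.50389640e-01 -1.42380640e-01]
 [ 0.00000000e+00  0.00000000e+00  0.00000000e+00  1.00000000e+00]]
0.85 [ 0.20646932 -0.6426352   0.23131701] [9.87946454e-01 1.54796006e-01 2.05414335e-05 1.04638037e-05] 0.0187
```

View images.

View pics/scene0.png

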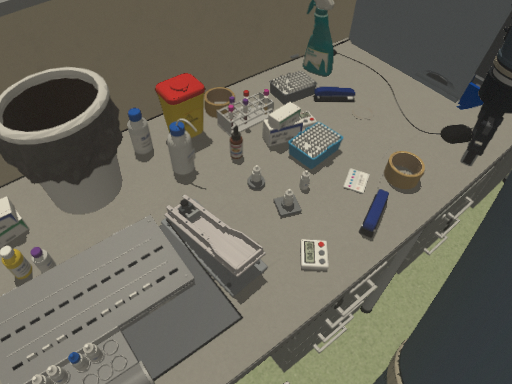

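View pics/side0.png

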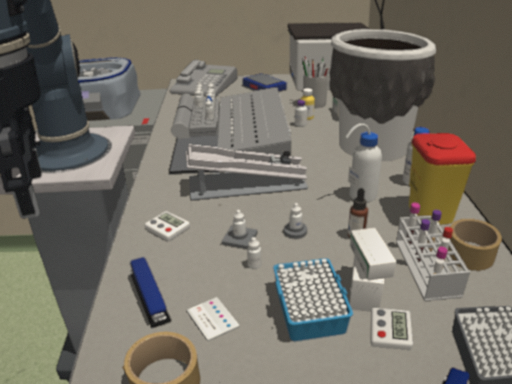

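View pics/wrist0.png

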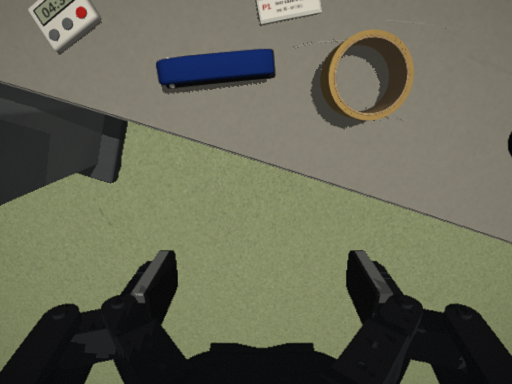

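```bash
cat > h.py <<'E'
from station import env
import cv2,numpy as np
from scipy.spatial.transform import Rotation as R
def cam(name,save=None):
    if name=="wrist":
        p=env.get_position();q=env.get_tool_rot()
    r=env.camera(name)
    if name=="wrist":
        T=np.eye(4);T[:3,:3]=R.from_quat(q).as_matrix();T[:3,3]=p
        T=T@r["tool_from_camera"]
    else:
        T=np.eye(4);T[:3,:3]=R.from_quat(r["attitude"]).as_matrix();T[:3,3]=r["eye"]
    r["T"]=T
    if save: cv2.imwrite(f"pics/{save}.png",r["color"][:,:,::-1]); np.savez(f"pics/{save}.npz",T=T,mtx=r["mtx"],dist=r["dist"],color=r["color"])
    return r
def w(r,c): return r["T"][:3,:3]@np.array(c)+r["T"][:3,3]
def ray(r,uv):
    n=cv2.undistortPoints(np.array([[uv]],float),r["mtx"],r["dist"])[0,0]
    d=r["T"][:3,:3]@np.array([n[0],n[1],1]); return r["T"][:3,3],d/np.linalg.norm(d)
def onz(r,uv,z):
    o,d=ray(r,uv); return o+d*(z-o[2])/d[2]
def proj(r,P):
    T=np.linalg.inv(r["T"]); rv=cv2.Rodrigues(T[:3,:3])[0]
    return cv2.projectPoints(np.atleast_2d(P).astype(float),rv,T[:3,3],r["mtx"],r["dist"])[0][:,0]
E
python3 - <<'E'
from h import *
for c in ["scene","side"]:
    r=cam(c,c+"1")
    for n in ["round_carrier","square_carrier","lane","stop_pad","timer","dropper_bottle","vial_10"]:
        print(c,n,[(np.round(w(r,d["centre"]),4).tolist(),round(d["score"],2)) for d in env.look_for(n,c)])
    # enlarged lane crop
    im=r["color"][:,:,::-1]
    cr=im[185:290,150:280] if c=="scene" else im[135:250,170:320]
    cv2.imwrite(f"pics/crop_{c}.png",cv2.resize(cr,None,fx=5,fy=5,interpolation=cv2.INTER_CUBIC))
E
```

```text
scene round_carrier [([0.5404, -0.3921, 0.0184], 0.75)]
scene square_carrier [([0.4352, -0.4074, 0.0112], 0.65)]
scene lane [([0.44, -0.21, 0.0619], 0.65)]
scene stop_pad []
scene timer [([0.3048, -0.37, 0.0161], 0.7), ([0.4401, -0.2111, 0.0555], 0.52), ([0.4673, -0.4807, 0.0318], 0.28)]
scene dropper_bottle [([0.6508, -0.4174, 0.0515], 0.77)]
scene vial_10 [([0.4674, -0.4793, 0.0301], 0.71)]
side round_carrier [([0.5477, -0.4182, 0.0137], 0.63), ([0.4572, -0.2306, 0.0531], 0.59)]
side square_carrier [([0.4448, -0.4299, 0.0089], 0.71), ([0.4684, -0.4981, 0.0235], 0.46)]
side lane [([0.4626, -0.2289, 0.0549], 0.76), ([0.3125, -0.3851, 0.0105], 0.24)]
side stop_pad [([0.5253, -0.2076, 0.0496], 0.61)]
side timer [([0.3106, -0.3827, 0.0122], 0.71)]
side dropper_bottle [([0.6524, -0.4349, 0.05], 0.76)]
side vial_10 [([0.4703, -0.4963, 0.024], 0.61)]
```

View pics/crop_scene.png

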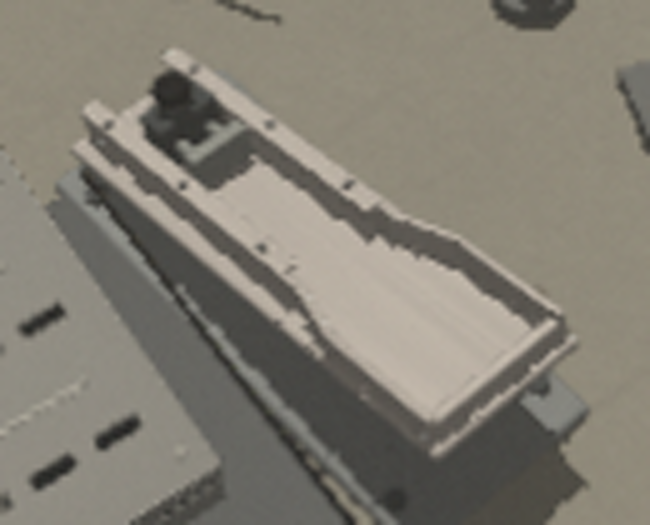

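View pics/crop_side.png

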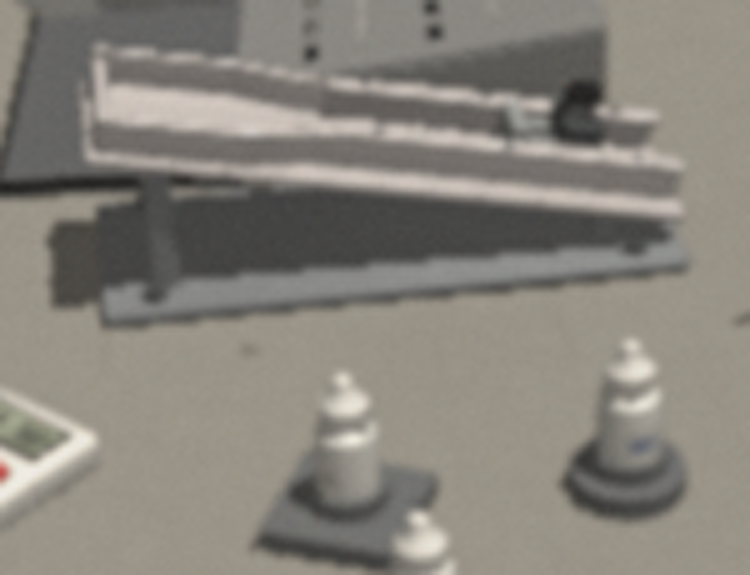

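```bash
cat >> h.py <<'E'
def down(yaw): # tool x along (cos,sin) yaw, tool z down
    x=np.array([np.cos(yaw),np.sin(yaw),0]);z=np.array([0,0,-1.]);return R.from_matrix(np.c_[x,np.cross(z,x),z]).as_quat()
E
python3 - <<'E'
from h import *
for yaw in [np.pi/2,np.pi/2+.1]:
    print(env.ik([0.45,-0.38,0.22],down(yaw)))
env.movep([0.45,-0.38,0.22],down(np.pi/2))
r=cam("wrist","w1")
for n in ["round_carrier","square_carrier","lane","stop_pad","vial_10","dropper_bottle"]:
    print(n,[(np.round(w(r,d["centre"]),4).tolist(),round(d["score"],2)) for d in env.look_for(n,"wrist")])
print(env.get_time_s())
E
```

```text
[ 0.95187109  0.37169243 -0.41813563  1.73954017  0.16930416  1.06595951
  0.47686731]
[ 0.96718129  0.37464432 -0.43857169  1.7386443   0.17831538  1.06771687
  0.56893198]
round_carrier [([0.5429, -0.3938, 0.0214], 0.72)]
square_carrier [([0.4426, -0.4069, 0.0113], 0.73)]
lane [([0.4456, -0.2265, 0.0609], 0.64)]
stop_pad [([0.5254, -0.2154, 0.0502], 0.52)]
vial_10 [([0.4697, -0.4845, 0.0342], 0.74)]
dropper_bottle [([0.6499, -0.4144, 0.0557], 0.87)]
3.3417
```

View pics/w1.png

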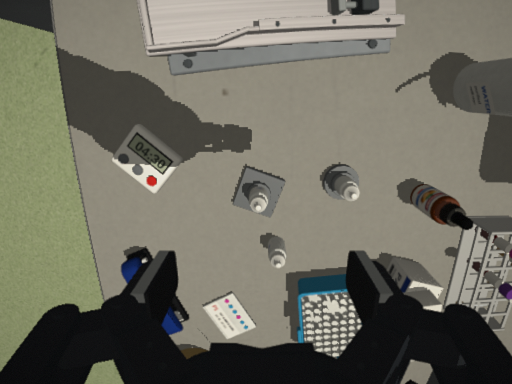

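Run:
```python
from h import *
env.movep([0.45,-0.28,0.25],down(np.pi/2))
r=cam("wrist","w2")
for n in ["round_carrier","lane","stop_pad"]:
    print(n,[(np.round(w(r,d["centre"]),4).tolist(),round(d["score"],2)) for d in env.look_for(n,"wrist")])
im=r["color"][:,:,::-1]
cv2.imwrite("pics/w2c.png",cv2.resize(im[20:190,140:410],None,fx=2.9,fy=2.9,interpolation=cv2.INTER_CUBIC))
print(env.get_time_s())
```

```text
round_carrier [([0.5415, -0.3931, 0.0195], 0.59), ([0.4539, -0.2084, 0.0595], 0.24)]
lane [([0.4538, -0.2106, 0.0581], 0.62)]
stop_pad [([0.4547, -0.2105, 0.0565], 0.68)]
4.0417
```

View pics/w2.png

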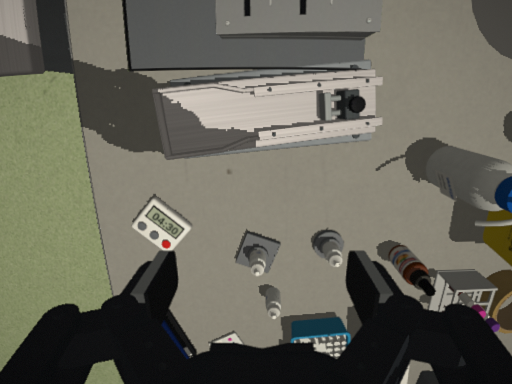

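View pics/w2c.png

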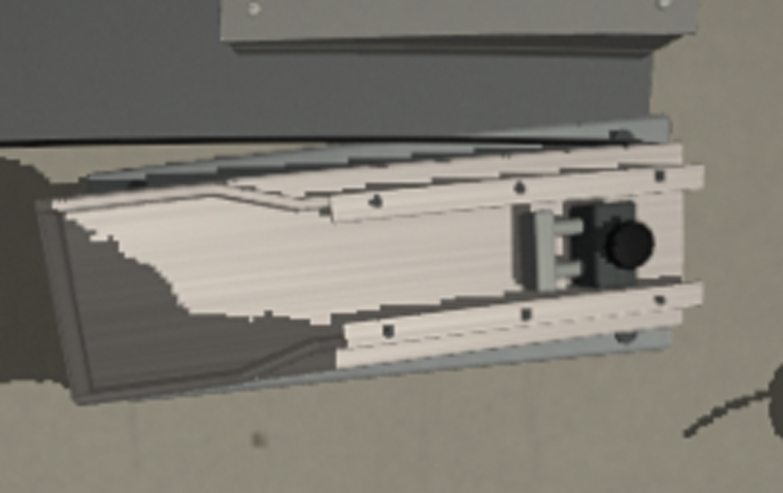

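```bash
cat >> h.py <<'E'
S=np.radians(12)
def lane_T(p):
    x,y,yaw=p[:3]; T=np.eye(4)
    T[:3,:3]=(R.from_euler('z',yaw)*R.from_euler('y',S)).as_matrix(); T[:3,3]=[x,y,0.052]; return T
def lw(p,P): T=lane_T(p); return np.atleast_2d(P)@T[:3,:3].T+T[:3,3]
def load(s):
    d=np.load(f"pics/{s}.npz"); return {k:d[k] for k in d}
E
cat > fit.py <<'E'
from h import *
from scipy.optimize import least_squares
r=load("w2")
c=lambda u,v:(140+u/2.9-.33,20+v/2.9-.33)
obs=[((-.012,.018,.0165),c(335,221)),((-.012,-.018,.0165),c(345,324)),
((.138,.018,.0165),c(704,188)),((.138,-.018,.0165),c(704,283)),
((.138,.0275,.0165),c(704,165)),((.138,-.0275,.0165),c(704,305)),((-.012,.0275,.0165),c(330,198))]
P=np.array([o[0] for o in obs]);U=np.array([o[1] for o in obs])
f=lambda p:(proj(r,lw(p,P))-U).ravel()
s=least_squares(f,[.45,-.22,.05]);print(s.x,np.round(f(s.x).reshape(-1,2),1).tolist())
p=s.x;np.save("lane.npy",p)
# plate face: ray intersect plane z_l=.0205
T=np.linalg.inv(lane_T(p))
def onl(uv,z):
    o,d=ray(r,uv);o=T[:3,:3]@o+T[:3,3];d=T[:3,:3]@d;return o+d*(z-o[2])/d[2]
for uv in [(534,210),(536,290),(554,210),(554,290)]:print("plate",np.round(onl(c(*uv),.0205),4))
for z in (.012,.016):print("fence",[np.round(onl(c(*uv),z),4).tolist() for uv in [(40,205),(77,400),(57,205),(93,393)]])
print("load",lw(p,[-.072,0,0]),"lip",lw(p,[-.012,0,0]),"stop",lw(p,[.06,0,0]))
segs=[]
for sg in(1,-1):
    segs+=[[(-.012,sg*.018,.0165),(.138,sg*.018,.0165)],[(-.012,sg*.018,.0165),(-.012,sg*.0275,.0165)],[(-.022,sg*.0235,.016),(-.05,sg*.0315,.016)],[(-.05,sg*.0315,.016),(-.106,sg*.0315,.016)]]
segs+=[[(-.106,-.0315,.012),(-.106,.0315,.012)],[(-.106,-.0315,0),(-.106,.0315,0)]]
for nm,x0,y0,x1,y1,k in [("w2",140,20,410,190,2.9),("scene1",150,185,280,290,5),("side1",170,135,320,250,5)]:
    q=load(nm);im=cv2.resize(q["color"][y0:y1,x0:x1,::-1],None,fx=k,fy=k,interpolation=cv2.INTER_CUBIC)
    for a in segs:
        u=(proj(q,lw(p,a))-[x0,y0]+.33)*k; cv2.line(im,*[tuple(int(t) for t in v) for v in u],(0,0,255),1)
    cv2.imwrite(f"pics/ov_{nm}.png",im)
E
python3 fit.py
python3 - <<'E'
import cv2,numpy as np
a=cv2.imread("pics/ov_scene1.png");b=cv2.imread("pics/ov_w2.png")
cv2.imwrite("pics/ov2.png",cv2.resize(cv2.imread("pics/ov_side1.png"),(750,575)))
E
```

```text
[ 0.45353775 -0.21397012  0.10174629] [[-0.7, 0.8], [-0.6, 0.1], [0.5, 0.4], [0.3, -0.4], [0.5, -0.3], [0.2, 0.2], [0.0, -0.7]]
plate [0.0633 0.0158 0.0205]
plate [ 0.0627 -0.0135  0.0205]
plate [0.0713 0.0151 0.0205]
plate [ 0.0701 -0.0142  0.0205]
fence [[-0.1117, 0.0349, 0.012], [-0.1116, -0.0331, 0.012], [-0.106, 0.0343, 0.012], [-0.1055, -0.0314, 0.012]]
fence [[-0.1112, 0.0347, 0.016], [-0.1111, -0.0325, 0.016], [-0.1056, 0.0341, 0.016], [-0.1051, -0.0308, 0.016]]
load [[ 0.38347535 -0.22112341  0.06696964]] lip [[ 0.44186069 -0.21516234  0.05449494]] stop [[ 0.51192309 -0.20800905  0.0395253 ]]
```

View pics/ov_w2.png

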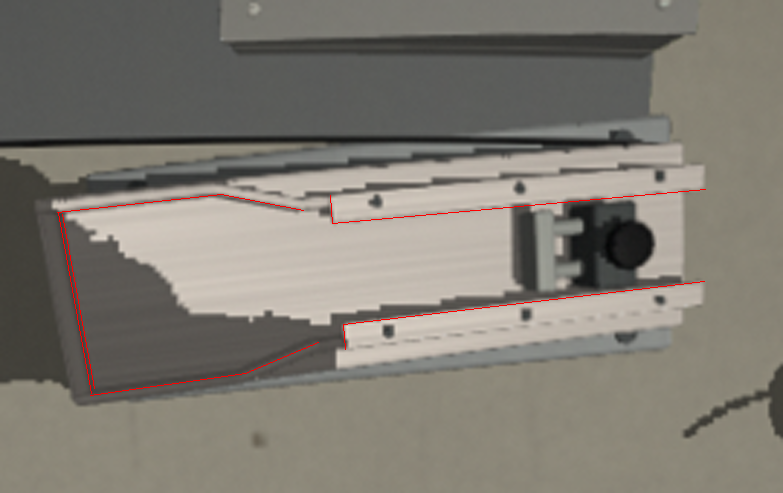

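View pics/ov_scene1.png

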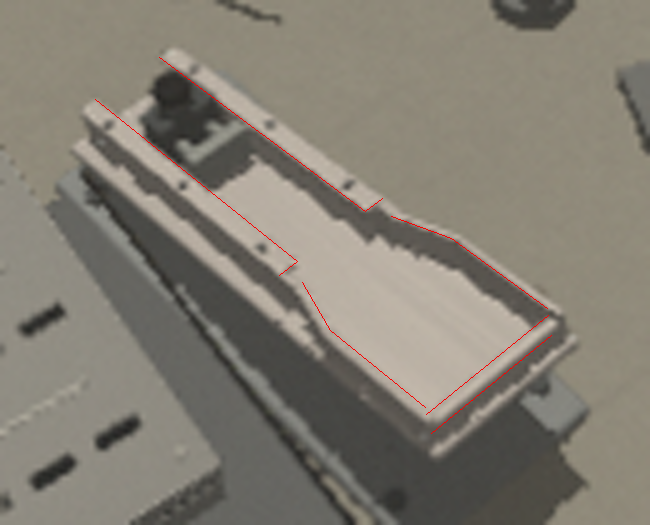

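View pics/ov_side1.png

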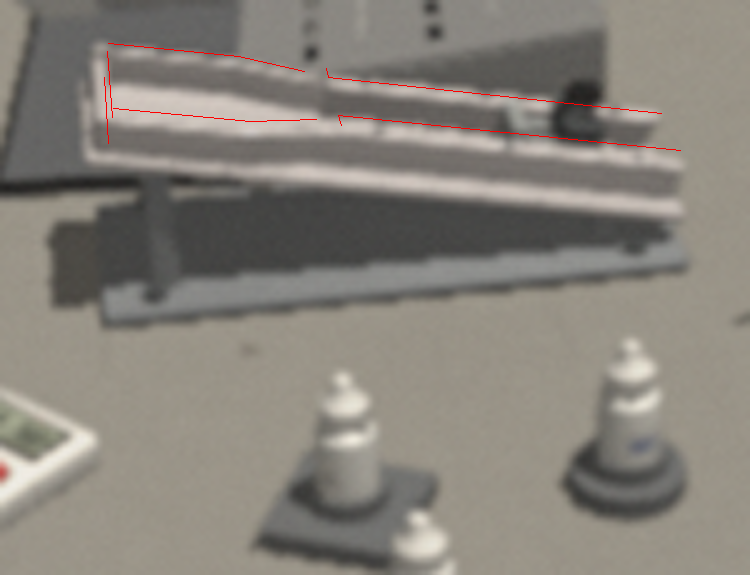

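```bash
cat > rc.py <<'E'
from h import *
from scipy.optimize import least_squares
a=np.linspace(0,2*np.pi,40)
def circ(x,y,r,z): return np.c_[x+r*np.cos(a),y+r*np.sin(a),np.full(40,z)]
def sil(r,x,y):
    m=np.zeros((384*4,512*4),np.uint8)
    for r1,z1,r2,z2 in [(22,0,22,10),(15,10,15,18),(11.5,18,11.5,45),(8,45,4,63)]:
        P=np.r_[circ(x,y,r1/1e3,z1/1e3),circ(x,y,r2/1e3,z2/1e3)]
        u=(proj(r,P)*4).astype(np.float32); cv2.fillConvexPoly(m,cv2.convexHull(u).astype(np.int32),1)
    return m
def cen(m): v,u=np.nonzero(m);return np.array([u.mean(),v.mean()])
if __name__=="__main__":
    for c in ["wrist","scene","side"]:
        r=cam(c); o=env.outline_of("round_carrier",c)
        for d in o[:2]:
            t=cen(d["mask"]); 
            f=lambda p:cen(sil(r,*p))/4-t
            s=least_squares(f,[.545,-.405],diff_step=.005)
            print(c,round(d["score"],2),d["mask"].sum(),sil(r,*s.x).sum()/16,t,s.x)
            yy=np.linspace(0,1,1)
            im=r["color"][:,:,::-1].copy(); cs,_=cv2.findContours(cv2.resize(sil(r,*s.x),(512,384),interpolation=cv2.INTER_NEAREST),0,2)
            cv2.drawContours(im,cs,-1,(0,0,255),1); u,v=t.astype(int)
            cv2.imwrite(f"pics/rc_{c}.png",cv2.resize(im[max(0,v-40):v+40,max(0,u-40):u+40],(400,400),interpolation=cv2.INTER_NEAREST)) if d is o[0] else 0
E
python3 rc.py
python3 - <<'E'
import cv2,numpy as np
cv2.imwrite("pics/rc.png",cv2.resize(np.hstack([cv2.imread(f"pics/rc_{c}.png") for c in("wrist","scene","side")]),(798,266)))
E
```

```text
wrist 0.98 824 891.375 [330.81553398 245.72815534] [ 0.54882613 -0.40113114]
scene 0.72 310 308.25 [255.39677419 179.25806452] [ 0.5490174  -0.39988418]
side 0.6 503 570.9375 [295.44135189 223.81908549] [ 0.54820429 -0.40533274]
```

View pics/rc.png

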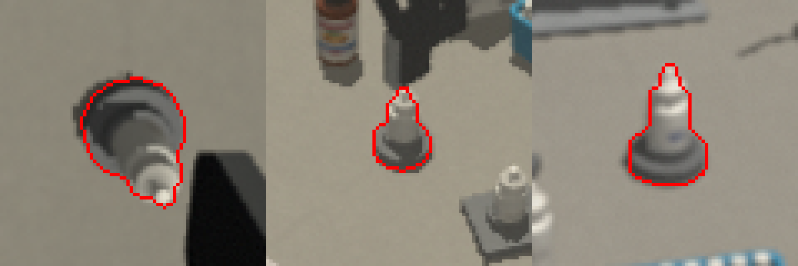

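Run:
```python
from h import *
p=np.load("lane.npy"); q=down(np.pi/2+p[2])
env.set_gripper(0.055)
env.movep([0.547,-0.402,0.14],q)
print(env.servo_line([0.547,-0.402,0.0225],max_speed=0.1,max_force=8), env.get_position())
print(env.set_gripper(0.0,25)); print(env.get_width(),env.get_contact_force(),env.get_time_s())
cam("side","side3");cam("wrist","w3")
im=np.hstack([load("side3")["color"][140:290,200:400],load("w3")["color"][150:350,150:350][:150]])[:,:,::-1]
cv2.imwrite("pics/g3.png",cv2.resize(im,None,fx=2,fy=2))
```

```text
False [ 0.54756767 -0.40226539  0.02333396]
False
0.022025875251999033 [-0.26847055  0.10677388  2.52969183] 7.2417
```

View pics/g3.png

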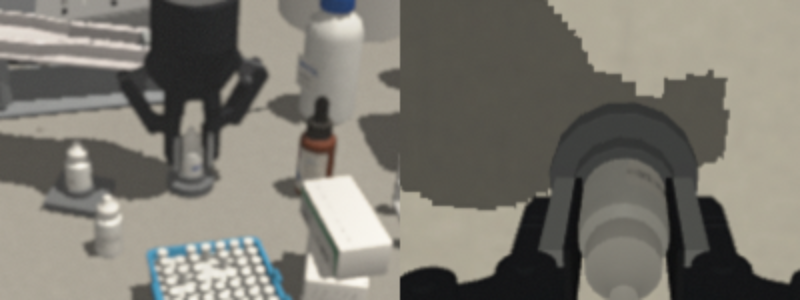

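```bash
cat >> h.py <<'E'
def laneq(p):
    L=lane_T(p)[:3,:3]; return R.from_matrix(np.c_[L[:,1],L[:,0],-L[:,2]]).as_quat()
def inlane(p,P): T=lane_T(p); return (np.asarray(P)-T[:3,3])@T[:3,:3]
E
python3 - <<'E'
from h import *
p=np.load("lane.npy"); q=laneq(p)
for t in [(-.072,0,.08),(-.072,0,.0233),(.05,0,.0233)]: print(env.ik(lw(p,t)[0],q))
env.servo_line([0.5475,-0.402,0.15],max_speed=0.2)
print("carry",env.get_width(),env.get_contact_force())
env.movep(lw(p,[-.072,0,.08])[0],q)
print(env.get_width(),env.get_contact_force(),inlane(p,env.get_position()),env.get_time_s())
r=cam("side","side4");cam("wrist","w4");cam("scene","sc4")
im=np.hstack([load("side4")["color"][60:210,130:330],load("w4")["color"][100:300,150:350][:150],load("sc4")["color"][140:290,150:350]])[:,:,::-1]
cv2.imwrite("pics/g4.png",cv2.resize(im,(800,200)))
E
```

```text
[ 0.69558195  0.34338983 -0.42256433  1.99893897  0.25166063  1.03913264
  0.23218238]
[ 0.68125721  0.41043235 -0.39723928  2.0656748   0.30002468  0.91344885
  0.19052152]
[ 0.53971602  0.58188579 -0.36525116  1.83759067  0.31617919  0.98160795
  0.1056071 ]
carry 0.022380474577850612 [-0.34010831  0.42678488 -2.19416317]
0.021990944035495452 [ 0.1279753  -0.16203204 -0.8383585 ] [-0.07116691 -0.00121622  0.08007801] 9.0583
```

View pics/g4.png

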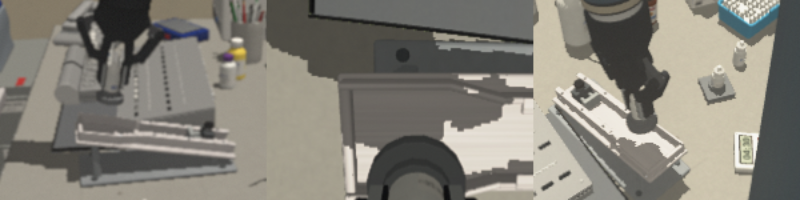

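View pics/w4.png

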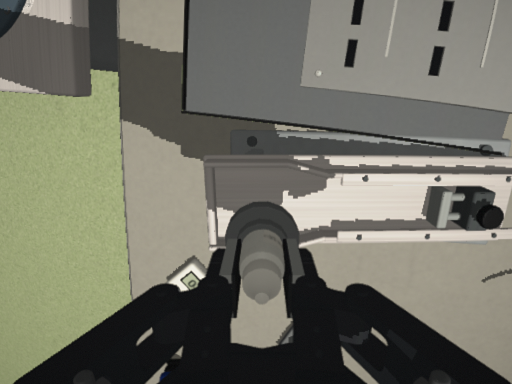

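Run:
```python
from h import *
r=load("w4"); 
# tool pose from T
tfc=env.camera("wrist")["tool_from_camera"]
Tt=r["T"]@np.linalg.inv(tfc)
a=np.linspace(0,2*np.pi,200)
k=6;im=cv2.resize(r["color"][190:290,205:325,::-1],None,fx=k,fy=k,interpolation=cv2.INTER_CUBIC)
for cx,col in [(0,(0,0,255)),(.003,(0,255,0)),(-.003,(255,0,0))]:
    for z,rad in [(.0133,.022),(.0053,.015)]:
        P=np.c_[cx+rad*np.cos(a),rad*np.sin(a),np.full(200,z)]@Tt[:3,:3].T+Tt[:3,3]
        u=((proj(r,P)-[205,190]+.4)*k).astype(np.int32); cv2.polylines(im,[u],True,col,1)
cv2.imwrite("pics/w4o.png",im)
```

```text
(no output)
```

View pics/w4o.png

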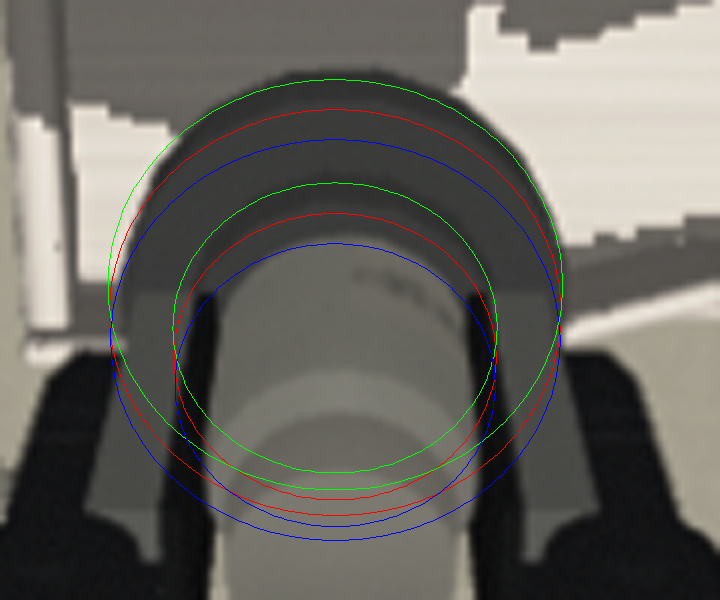

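Run:
```python
from h import *
p=np.load("lane.npy"); q=laneq(p)
env.servo_line(lw(p,[-.072,-.002,.032])[0],q,max_speed=0.08)
print(inlane(p,env.get_position()),env.get_contact_force())
print(env.servo_line(lw(p,[-.072,-.002,.018])[0],q,max_speed=0.015,max_force=4))
print(inlane(p,env.get_position()),env.get_contact_force(),env.get_width(),env.get_time_s())
r=cam("side","side5");cam("wrist","w5");cam("scene","sc5")
im=np.hstack([load("side5")["color"][100:220,150:310],load("sc5")["color"][170:290,180:340]])[:,:,::-1]
cv2.imwrite("pics/g5.png",cv2.resize(im,(800,300),interpolation=cv2.INTER_CUBIC))
```

```text
[-0.07165798 -0.00206332  0.03223874] [ 0.16006123  0.21492593 -0.20335521]
True
[-0.07197905 -0.00199193  0.02282208] [0.2542827  0.02160048 3.84363037] 0.021958245727371917 10.65
```

View pics/g5.png

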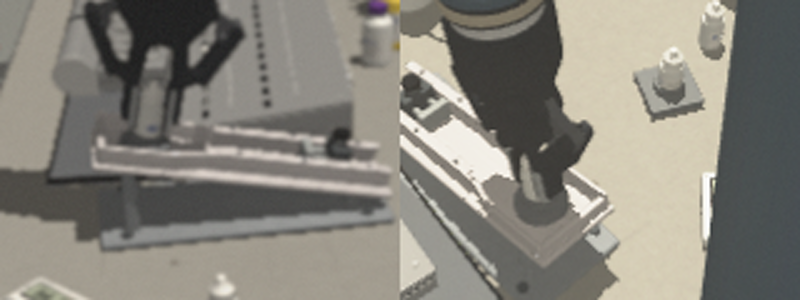

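View pics/w5.png

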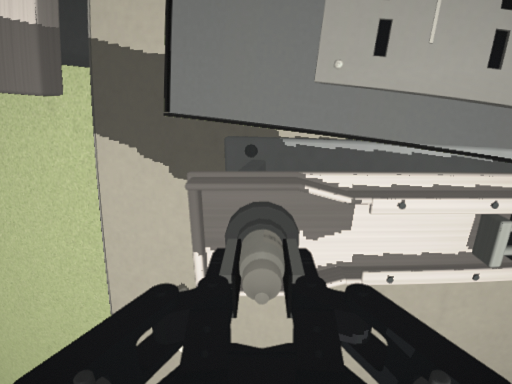

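Run:
```python
from h import *
p=np.load("lane.npy"); q=laneq(p)
env.set_gripper(0.027)
print(env.get_width(),env.get_contact_force())
env.servo_line(lw(p,[-.071,-.002,.0235])[0],q,max_speed=0.03)
env.hold(0.3); f0=env.get_contact_force();print(f0,inlane(p,env.get_position()))
print(env.servo_line(lw(p,[-.066,-.002,.0235])[0],q,max_speed=0.02,max_force=6))
print(env.servo_line(lw(p,[-.015,-.002,.0235])[0],q,max_speed=0.035,max_force=6))
print(inlane(p,env.get_position()),lane_T(p)[:3,:3].T@(env.get_contact_force()-f0),env.get_time_s())
r=cam("side","side6");cam("wrist","w6");cam("scene","sc6")
im=np.hstack([load("side6")["color"][100:220,150:310],load("sc6")["color"][170:290,150:310]])[:,:,::-1]
cv2.imwrite("pics/g6.png",cv2.resize(im,(800,300),interpolation=cv2.INTER_CUBIC))
```

```text
0.027000839196687873 [-0.25062672  0.18846856  0.22859346]
[ 0.00470022 -0.3900245  -0.10558932] [-0.07105073 -0.00200602  0.0234656 ]
False
False
[-0.01508455 -0.00209122  0.02355277] [0.74320636 0.46117037 0.55818744] 13.5833
```

View pics/g6.png

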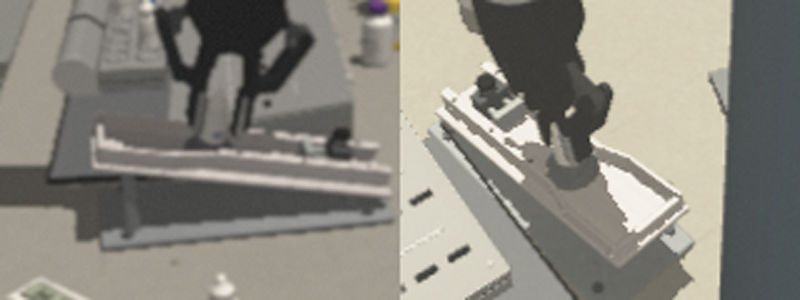

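View pics/w6.png

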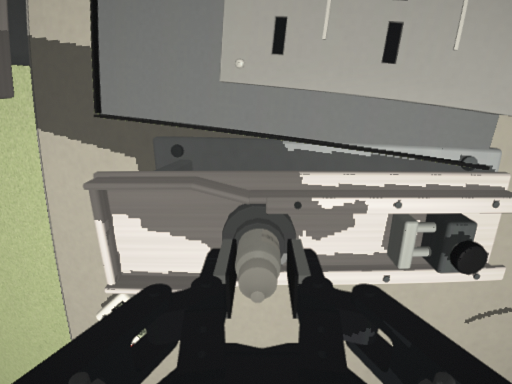

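Run:
```python
from h import *
p=np.load("lane.npy"); q=laneq(p)
print(env.servo_line(lw(p,[.030,-.002,.0235])[0],q,max_speed=0.03,max_force=6))
print(inlane(p,env.get_position()),lane_T(p)[:3,:3].T@env.get_contact_force(),env.get_time_s())
r=cam("side","side7");cam("wrist","w7");cam("scene","sc7")
im=np.hstack([load("side7")["color"][100:220,150:310],load("sc7")["color"][170:290,150:310]])[:,:,::-1]
cv2.imwrite("pics/g7.png",cv2.resize(im,(800,300),interpolation=cv2.INTER_CUBIC))
```

```text
False
[ 0.02999505 -0.00201667  0.02352938] [-0.40862225  0.73852366  0.74834932] 15.3833
```

View pics/g7.png

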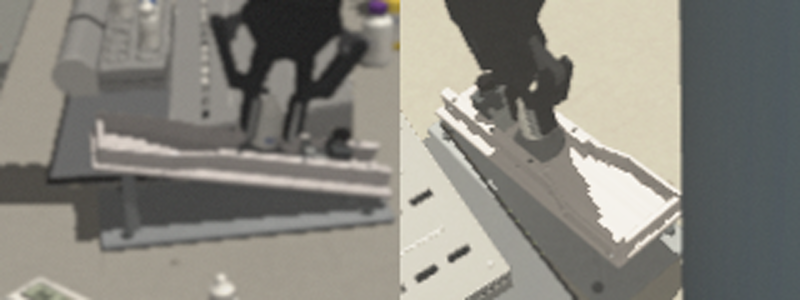

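View pics/w7.png

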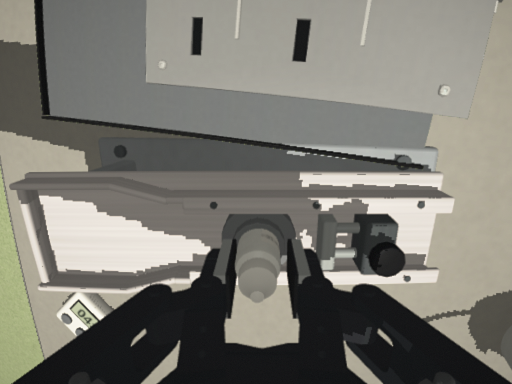

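Run:
```python
from h import *
p=np.load("lane.npy"); q=laneq(p); L=lane_T(p)[:3,:3]
F=lambda: L.T@np.mean([env.get_contact_force() for _ in range(3)],0)
env.set_gripper(0.0,20); env.hold(.2)
print(env.get_width(),F(),inlane(p,env.get_position()))
print(env.servo_line(lw(p,[.036,-.002,.0235])[0],q,max_speed=0.02,max_force=4))
f0=F(); print(f0,inlane(p,env.get_position()))
x=.036 if True else 0; log=[]
while x<.052:
    x+=.001; h=env.servo_line(lw(p,[x,-.002,.0235])[0],q,max_speed=0.008,max_force=8)
    f=F(); log.append((round(x,4),inlane(p,env.get_position())[0].round(4),*f.round(2),h)); print(*log[-1])
    if abs(f[0]-f0[0])>7.5 or env.get_time_s()>30: break
print(env.get_time_s(),env.get_width())
cam("wrist","w8");cam("side","side8")
```

```text
0.022205758782971437 [-0.32617081 -0.93956698  1.22135753] [ 0.03006771 -0.00207404  0.02362752]
False
[-0.60287821 -0.11748975  2.13859428] [ 0.03657054 -0.00202967  0.023612  ]
0.037 0.0368 -1.71 0.7 4.53 False
0.038 0.0378 -2.25 -0.18 5.36 False
0.039 0.0388 -2.88 -1.26 4.16 False
0.04 0.0398 -2.28 -0.59 4.04 False
0.041 0.0408 -2.68 -0.51 5.44 False
0.042 0.0415 -3.65 -0.4 6.1 False
0.043 0.042 -5.22 -0.57 7.11 False
0.044 0.0425 -6.29 0.81 7.54 False
0.045 0.0429 -7.54 0.36 8.48 False
0.046 0.0435 -8.24 0.18 9.68 False
19.15 0.021923477104971372
```

View pics/w8.png

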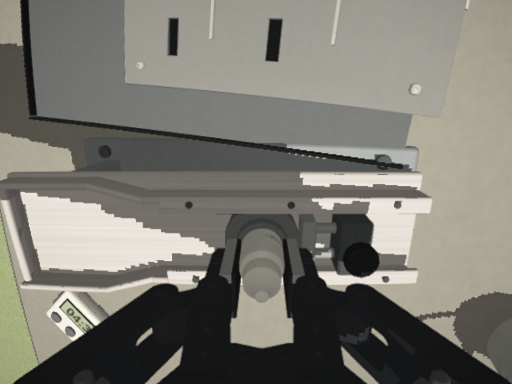

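Run:
```python
from h import *
p=np.load("lane.npy"); q=laneq(p); L=lane_T(p)[:3,:3]
F=lambda: L.T@np.mean([env.get_contact_force() for _ in range(3)],0)
x,z=.046,.0235
def st(tag):
    env.servo_line(lw(p,[x,-.002,z])[0],q,max_speed=0.008); f=F(); P=inlane(p,env.get_position()); print(tag,round(x,4),round(z,4),P.round(4),f.round(2)); return f,P
f=F();print(f)
for _ in range(6):
    if f[2]<2.5: break
    z+=.0006; f,P=st("z")
for _ in range(10):
    if -f[0]>=9.7 or P[0]>.0475: break
    x+=.0008
    if f[2]>3: z+=.0004
    f,P=st("x")
print(env.get_time_s(),env.get_width())
cam("wrist","w9");cam("side","side9")
```

```text
[-9.04073306  0.81561269  9.70167649]
z 0.046 0.0241 [ 0.0436 -0.0021  0.0237] [-7.31 -0.38  6.82]
z 0.046 0.0247 [ 0.0438 -0.002   0.0237] [-6.13  0.96  3.56]
z 0.046 0.0253 [ 0.0441 -0.002   0.0239] [-5.07  0.09 -1.83]
x 0.0468 0.0253 [ 0.0446 -0.002   0.0238] [-5.37  0.21 -0.27]
x 0.0476 0.0253 [ 0.0451 -0.002   0.0238] [-7.03 -0.15  0.48]
x 0.0484 0.0253 [ 0.0454 -0.002   0.0238] [-8.    0.3   1.04]
x 0.0492 0.0253 [ 0.0458 -0.002   0.0239] [-8.69 -0.51  1.3 ]
x 0.05 0.0253 [ 0.0463 -0.002   0.0239] [-9.62 -0.1   2.99]
x 0.0508 0.0253 [ 0.0466 -0.0021  0.0239] [-10.69   0.     4.35]
21.5 0.02212214982692608
```

View pics/w9.png

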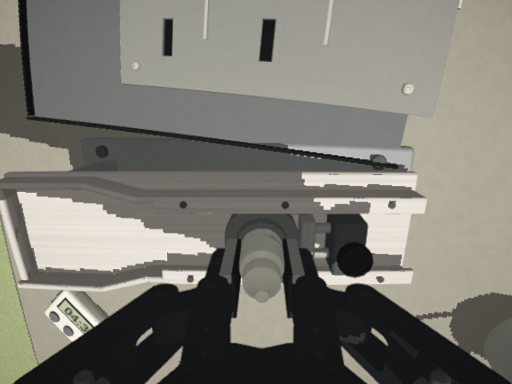

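Run:
```python
from h import *
p=np.load("lane.npy"); q=laneq(p); L=lane_T(p)[:3,:3]
F=lambda: L.T@np.mean([env.get_contact_force() for _ in range(5)],0)
x,z=.0508,.0258
def st(tag,v=.008):
    env.servo_line(lw(p,[x,-.002,z])[0],q,max_speed=v); f=F(); P=inlane(p,env.get_position()); print(tag,round(x,4),round(z,4),P.round(4),f.round(2)); return f,P
f,P=st("z")
for _ in range(4):
    if -f[0]>=10.3 or P[0]>.0475: break
    x+=.0006; f,P=st("x")
env.hold(.3); print(F())
# back off gently
while x>.0405:
    x-=.001; z=max(.0240,z-.0001); f,P=st("back",.006)
    if -f[0]<1.0: break
print(env.get_time_s())
r=cam("wrist","w10");cam("side","side10")
```

```text
z 0.0508 0.0258 [ 0.0466 -0.002   0.024 ] [-9.85  0.46  2.62]
x 0.0514 0.0258 [ 0.047  -0.0021  0.024 ] [-9.7  -0.34  1.76]
x 0.052 0.0258 [ 0.0472 -0.0021  0.024 ] [-11.42  -0.44   4.01]
[-10.94485936   0.20376079   2.55244908]
back 0.051 0.0257 [ 0.0469 -0.0021  0.024 ] [-9.65 -0.16  1.69]
back 0.05 0.0256 [ 0.0464 -0.002   0.0239] [-8.46  0.2   1.54]
back 0.049 0.0255 [ 0.0458 -0.0021  0.0239] [-8.02  0.6  -0.13]
back 0.048 0.0254 [ 0.0452 -0.002   0.0239] [-7.39 -0.07  0.91]
back 0.047 0.0253 [ 0.0447 -0.0021  0.0239] [-6.36 -0.2   1.01]
back 0.046 0.0252 [ 0.0441 -0.002   0.0239] [-5.52 -0.29 -0.66]
back 0.045 0.0251 [ 0.0438 -0.002   0.024 ] [-4.45 -0.53 -3.31]
back 0.044 0.025 [ 0.0436 -0.0019  0.0246] [-4.41  0.29 -3.61]
back 0.043 0.0249 [ 0.0432 -0.0019  0.025 ] [-3.5  -0.24 -3.84]
back 0.042 0.0248 [ 0.0425 -0.0019  0.0251] [-2.36  0.42 -1.69]
back 0.041 0.0247 [ 0.0417 -0.002   0.0251] [-1.48  1.02 -1.  ]
back 0.04 0.0246 [ 0.0406 -0.0021  0.0249] [ 0.21 -0.78 -0.52]
26.45
```

View pics/w10.png

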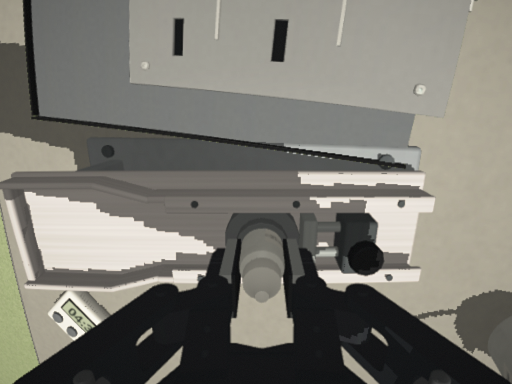

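Run:
```python
from h import *
p=np.load("lane.npy"); q=laneq(p); L=lane_T(p)[:3,:3]
F=lambda: L.T@np.mean([env.get_contact_force() for _ in range(5)],0)
x,z=.040,.0246
def st(tag,v=.008):
    env.servo_line(lw(p,[x,-.002,z])[0],q,max_speed=v); f=F(); P=inlane(p,env.get_position()); print(tag,round(x,4),round(z,4),P.round(4),f.round(2)); return f,P
f=F()
while z>.0232 and f[2]<1.2: z-=.0003; f,P=st("z")
while x<.0435 and -f[0]<3: x+=.0005; f,P=st("x")
env.set_gripper(.027); env.hold(.3)
print(F(),inlane(p,env.get_position()),env.get_width(),env.get_time_s())
cam("wrist","w11");cam("side","side11")
```

```text
z 0.04 0.0243 [ 0.04   -0.002   0.0243] [ 0.41 -0.21 -0.36]
z 0.04 0.024 [ 0.04  -0.002  0.024] [-0.48 -0.05 -1.94]
z 0.04 0.0237 [ 0.04   -0.002   0.0237] [-0.22 -0.2  -1.03]
z 0.04 0.0234 [ 0.04   -0.002   0.0236] [-0.81  0.41  0.41]
z 0.04 0.0231 [ 0.04   -0.002   0.0236] [-1.68  0.14  4.59]
x 0.0405 0.0231 [ 0.0401 -0.002   0.0236] [-3.    0.45  6.43]
x 0.041 0.0231 [ 0.0405 -0.0021  0.0236] [-3.55  0.65  6.14]
[-0.09259686  0.61025421  0.52935094] [ 0.04102395 -0.00197922  0.02294692] 0.027241488408269843 28.825
```

View pics/w11.png

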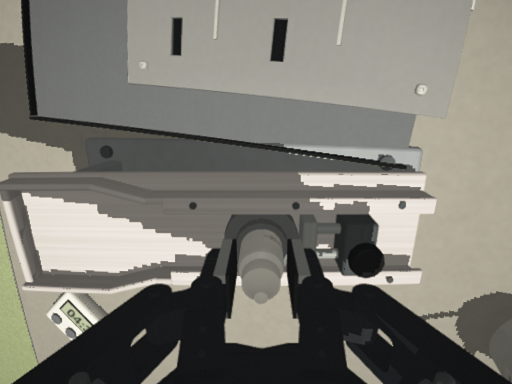

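Run:
```python
from h import *
p=np.load("lane.npy"); q=laneq(p); L=lane_T(p)[:3,:3]
def F():
    a=[]
    for _ in range(4): a.append(env.get_contact_force()); env.hold(.02)
    return L.T@np.mean(a,0)
x,z=.041,.0235
def st(tag,v=.01):
    env.servo_line(lw(p,[x,-.002,z])[0],q,max_speed=v); f=F(); P=inlane(p,env.get_position()); print(tag,round(x,4),P.round(4),f.round(2)); return f,P
f,P=st("0"); f0=f
while x<.0475 and f[0]-f0[0]>-2.4: x+=.0005; f,P=st("x")
xm=x
while x>xm-.0035: x-=.0005; f,P=st("b",.006)
print(env.get_time_s())
cam("wrist","w12");cam("side","side12")
```

```text
0 0.041 [ 0.041  -0.002   0.0235] [ 0.26 -0.38  0.01]
x 0.0415 [ 0.0415 -0.002   0.0235] [-0.05  0.07 -0.01]
x 0.042 [ 0.042  -0.002   0.0235] [ 0.79  0.02 -0.06]
x 0.0425 [ 0.0425 -0.002   0.0235] [ 0.1   0.19 -0.12]
x 0.043 [ 0.043  -0.002   0.0235] [-0.28  0.49  0.12]
x 0.0435 [ 0.0433 -0.002   0.0235] [-1.03  0.52  0.74]
x 0.044 [ 0.0438 -0.002   0.0235] [-2.14 -0.14  1.53]
b 0.0435 [ 0.0436 -0.002   0.0235] [-0.67 -0.31 -0.18]
b 0.043 [ 0.0432 -0.0019  0.0236] [ 0.28 -0.08  0.02]
b 0.0425 [ 0.0425 -0.002   0.0235] [ 0.04 -0.03  0.02]
b 0.042 [ 0.042  -0.002   0.0235] [ 0.07  0.34 -0.13]
b 0.0415 [ 0.0415 -0.002   0.0235] [-0.55  0.04  0.06]
b 0.041 [ 0.041  -0.002   0.0235] [-0.45  0.3   0.11]
b 0.0405 [ 0.0405 -0.002   0.0235] [ 0.4  -0.46  0.09]
33.3583
```

View pics/w12.png

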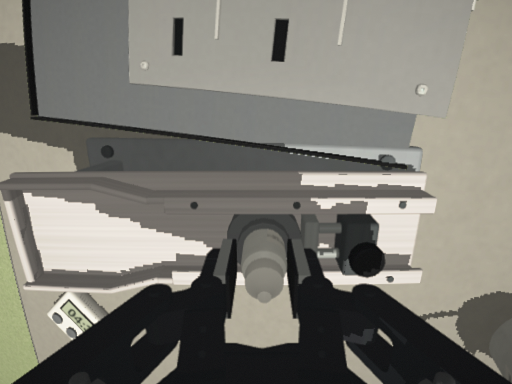

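Run:
```python
from h import *
p=np.load("lane.npy"); q=laneq(p)
env.servo_line(lw(p,[.0413,-.002,.0237])[0],q,max_speed=.01)
env.set_gripper(.038)
env.servo_line(lw(p,[.0413,-.002,.075])[0],q,max_speed=.05,max_force=4)
print(env.get_contact_force(),inlane(p,env.get_position()))
env.servo_line(lw(p,[.0413,-.002,.16])[0],q,max_speed=.12)
env.movep([0.45,-0.28,0.25],down(np.pi/2))
r=cam("wrist","w13");cam("side","side13");cam("scene","sc13")
print(env.get_time_s())
cv2.imwrite("pics/g13.png",np.hstack([cv2.resize(load("w13")["color"][50:180,230:400],(392,300),interpolation=cv2.INTER_CUBIC),cv2.resize(load("side13")["color"][120:280,200:400],(400,300),interpolation=cv2.INTER_CUBIC)])[:,:,::-1])
T=np.linalg.inv(lane_T(p))
def onl(uv,z):
    o,d=ray(r,uv);o=T[:3,:3]@o+T[:3,3];d=T[:3,:3]@d;return o+d*(z-o[2])/d[2]
for c in ["wrist","side"]:
    rr=r if c=="wrist" else load("side13")
    for n in ["round_carrier","square_carrier","vial_10","dropper_bottle","timer","stop_pad"]:
        print(c,n,[(np.round(w(rr,d["centre"]),4).tolist(),round(d["score"],2)) for d in env.look_for(n,c)])
```

```text
[ 0.7060042   0.21147748 -0.30511464] [ 0.04104774 -0.00193406  0.07457988]
36.7083
wrist round_carrier [([0.4942, -0.2104, 0.0643], 0.9)]
wrist square_carrier [([0.4445, -0.4048, 0.0099], 0.75)]
wrist vial_10 [([0.4656, -0.4803, 0.0318], 0.59)]
wrist dropper_bottle [([0.6547, -0.4139, 0.0553], 0.65), ([0.4435, -0.2111, 0.0579], 0.19)]
wrist timer [([0.3113, -0.3675, 0.0179], 0.63)]
wrist stop_pad [([0.5279, -0.2045, 0.0585], 0.62)]
side round_carrier [([0.4996, -0.2247, 0.0716], 0.73)]
side square_carrier [([0.4415, -0.4283, 0.0052], 0.76)]
side vial_10 [([0.468, -0.4974, 0.0223], 0.84)]
side dropper_bottle [([0.6531, -0.4358, 0.0502], 0.91), ([0.4535, -0.2347, 0.0556], 0.39)]
side timer [([0.3128, -0.3822, 0.0111], 0.89), ([0.6543, -0.4336, 0.0551], 0.16)]
side stop_pad [([0.4533, -0.2322, 0.0562], 0.42)]
```

View pics/g13.png

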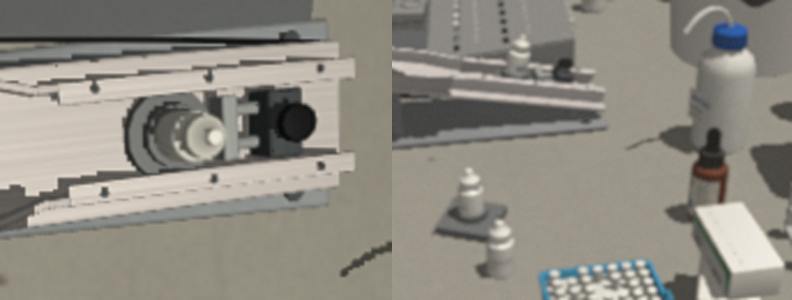

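View pics/side13.png

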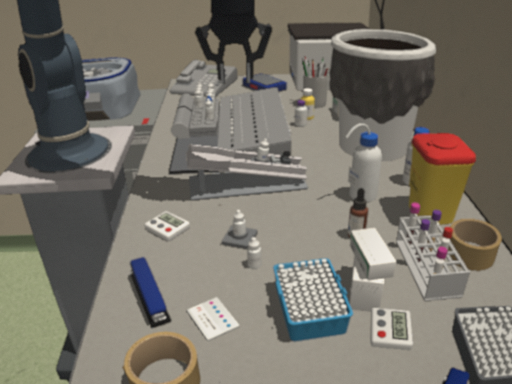

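Run:
```python
from h import *
p=np.load("lane.npy"); r=load("w13"); a=np.linspace(0,2*np.pi,200); k=8
x0,y0=270,75
im=cv2.resize(r["color"][y0:y0+70,x0:x0+95,::-1],None,fx=k,fy=k,interpolation=cv2.INTER_CUBIC)
D=lambda P,c:cv2.polylines(im,[((proj(r,lw(p,P))-[x0,y0]+.4)*k).astype(np.int32)],False,c,1)
cx=.041
for z,rad in [(.010,.022),(.018,.015),(.045,.0115)]: D(np.c_[cx+rad*np.cos(a),rad*np.sin(a),np.full(200,z)],(0,0,255))
D([(.063,-.015,.0205),(.063,.015,.0205)],(0,255,0))
cv2.imwrite("pics/ov13.png",im)
```

```text
(no output)
```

View pics/ov13.png

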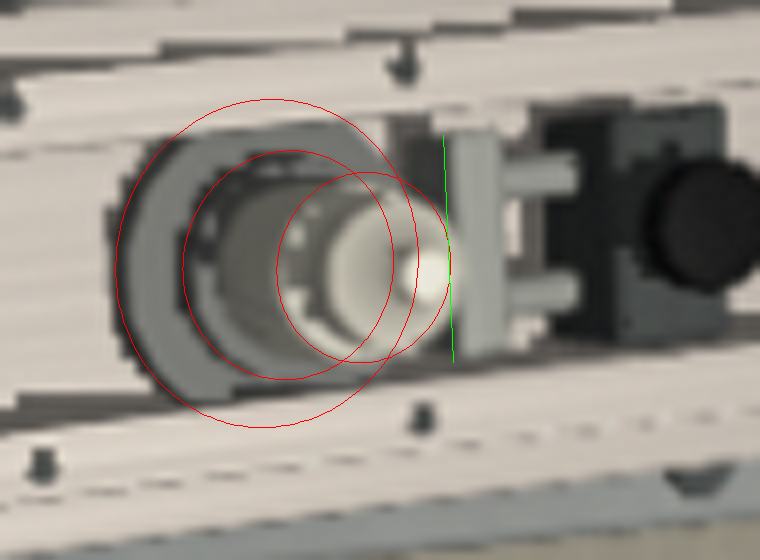

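```bash
python3 -c "
from station import env
env.job_done();print(env.get_time_s())"
```

```text
the job is handed in; nothing more can be done
the job is handed in; nothing more can be done
```

The round carrier is in the chute, upright under the lips and resting against the stop plate. The robot is clear of everything, and I handed the job in at about 37 s of the 58 s allowed.

- **Loading:** I gripped the carrier by the vial body and set it on the load point with the tool tilted to the slope. After letting go, I pushed it under the lips with the fingers held loosely round the vial.
- **Firm push:** I gripped again for the push on the plate, which peaked at about 11 N on the tool. By my estimate the plate gave about 5 mm of its 10 mm. Some of that 11 N was friction, because the carrier was also being pressed onto the floor.
- **Back-off:** The first back-off lifted the carrier about 1 mm and may have left a small gap to the plate. I set it down again, released it, and pushed it lightly with the open fingers to about 2 N. The force rose at about 2.2 N per mm, which matches the plate's spring. Then I drew back and withdrew.

**Last checks:**
- The final pictures show the carrier upright. Its disc is at about 0.041 m along the lane, and the plate face as seen is at 0.063 m, which fits contact for a 22 mm disc radius. The picture is only good to about 1–2 mm, so contact rests mainly on that last force reading.
- The square carrier, loose vial, bottle and timer were found within about 5 mm of where they started, which is within measuring error.
- In the last side view the network's `stop_pad` result was clearly wrong (low score, middle of the lane), so I ignored it.

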